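Ease a tipped compressor back down on a ratchet tipping stand

ROBOT

A 6-joint arm with a two-finger parallel gripper is mounted at the origin on the work surface. World frame = base frame: x ahead of the robot, y to its left, z up, the work surface at z = 0. Lengths are in m, angles in rad, forces in N, time in s.
With the tool pointing down it reaches from about 0.35 to 1 m from the base axis. Payload 7.1 kg.
Tool frame: the origin (TCP) lies at the very end of the fingers, on their centre line; the grasp point (between the pads) lies 19 mm behind it; z points along the fingers, y is the line along which they close (so a half turn about z gives the same grasp; the last joint's range is limited). The gripper opens to 85 mm and grips with 20 to 120 N. Pads are 22 mm wide; open, the fingers measure 114 mm over their backs; the gripper's body (76 mm by 85 mm) begins 54 mm behind the grasp point. The pads swing forward as they close: fully open they stand 13 mm farther back than shut.
Start: joints at [1.114, 0.423, 1.63, -0, 1.089, -0.019], TCP at [0.265, 0.566, 0.231] pointing down, gripper open.
Joint ranges: [-3, 3], [-0.9, 2.11], [0.09, 2.58], [-1.31, 4.45], [0.11, 2.69], [-2.54, 2.54]. Speed limits (rad/s): [2.39, 2.39, 3.01, 3.14, 3.14, 3.14].

INTERFACE

Orientations are given as a unit quaternion [x, y, z, w].
In Python, from rig import observe, get_image, camera_params, job_done gives the robot as it stands.
- The arm moves only by the tool carry_out, never from a script. Its argument "deltas" is a list of rows, each a list of 3 entries, a list of its own where there are three numbers: the finger opening in mm, from 0 to 85.4, then the shift along the tool's x, y, z in mm, then the turn, a rotation vector about the tool's x, y, z in degrees. In form: [[fingers, [dx, dy, dz], [wx, wy, wz]], ...]. A call has 1 to 5 rows; each row shifts and turns the commanded pose from where the row before left it, along the tool's axes as they then stand; what a row does not reach is not made up. A row lasts 1/8 s, in which the tool goes at most 62.5 mm and 10.7 degrees, less where a joint would pass 70% of its speed; a pose out of reach is approached as far as the arm can. A call is refused whole if a number of a shift passes 62.5 or a number of a turn 10.7, either way. A call with a gripper value outside its range is refused whole. The fingers move at their own pace and stop on an object; "force" is the grip in N (left out, the last holds). Time passes only in rows, so rows that do not move let the fingers close. It gives the time, the measured TCP pose, the force, the opening and the grip force at its end, in the units of the state.
- observe(): the state, without advancing time (a new reading comes with each control period).
- get_image(name): name is "scene" or "top"; returns (picture, depth): 420x560x3 uint8, red, green, blue; 420x560 float32, m along the optical axis (not along the pixel's ray), 0 where there is no reading.
- camera_params(name): a dict with "fx", "fy", "cx", "cy" (pixels), "R" (3x3) and "t" (3): a world point X has camera coordinates R X + t. Camera axes: x right, y down, z forward; pixel columns grow to the right and rows downward; lengths in m; the calibration is good to about 2 mm. A picture is of the moment at which its call begins. camera_params takes no time and is no camera call.
- job_done(): hands the job in; it is judged then, once.
The state is a dict: "time": time; "q": joint angles; "joint_velocities": joint speeds; "effort": joint torques, N m; "ee_pos": TCP position; "tcp_rot": TCP orientation; "wrist_force": force on the tool from outside, world axes, zero at the start; "torque": the same for the moment, N m; "finger_gap": finger opening in m; "finger_force": force on a finger pad.
Only numpy, scipy, OpenCV 4.12 (cv2) and the standard library are available. Lean on these libraries where they do the work, as an engineer would, in place of code of your own. Each camera call takes 0.05 s, during which the arm holds its last target. There are 200 camera calls.

TASK

The compressor has drained, so let it back down on the tipping stand: flick the pawl's release lever right over to its off side, take hold of the crank grip, wind up a little until the pawl springs clear of the ratchet wheel, then ease the drum back by the crank until the tray sits with its weight on its rubber rest, and only when it has settled there let go of the crank. Keep it slow all the way, never let the tray drop or bang onto the rest and do not force it down once it has landed; push the lever lightly. Leave the lever off with the pawl clear, and leave the spanner, jar and carton alone.

Things in the scene. Friction and masses are not known exactly. Their poses are not given: they have to be found in the camera images.
- stand: Grey steel tipping stand bolted to the bench: base 320 x 180 mm (local x -110 to +210) and two side plates carrying a shaft. Origin: on the bench under the middle of the shaft; z up; shaft along its y axis, 150 mm above the bench. Tray and compressor are on its +x side; crank, ratchet wheel, pawl and release lever on its -y side. Turned about the vertical from start to start.
- shaft (a point): Point on the shaft axis in the middle of the ratchet wheel: 85 mm to the -y side of the stand's middle, 150 mm above the bench; axes as the stand's. The wheel has 20 saw teeth, 116 mm over the tips, 98 mm at the roots. Behind it is a dark round bracket with the pawl pin, 77 mm from this axis, clocked some -0.15 to 0.2 rad from start to start.
- drum (a joint): Angle (rad, from the bracket) of the drum with wheel, crank, counterweight and tray with black compressor (110 mm wide, 120 high, bolted on). Grows as the tray's outer (+x) end is wound up. It starts hanging on the pawl at 0.72 to 0.77, tray tilted up 0.57 to 0.97. The weight pulls it down with 0.8 to 2.9 N m, most when level: 6 to 21 N at the grip. Once the pawl is clear only the crank holds it.
- handle: The crank's black grip: 28 mm round bar, 90 mm long, parallel to the shaft, spinning freely on its pin; origin at its middle, 208 mm to -y of the stand's middle, 140 mm from the shaft axis. In the stand's x-z plane it stands at 1.3 rad + the tray's tilt from +x towards +z, always above the shaft. Winding up moves it to -x and down, easing back up, over the top and to +x. Crank arm at its +y end.
- lever (a joint): Angle (rad) of the pawl's release lever about the pawl pin: 0 = on (at the start, leaning to the stand's -x), 0.8 = off (leaning to +x), firm stops at both. It is stiff on its pin and stays where it is put: 2 to 7 N at the thumb bar moves it. Off counts above 0.6; best pushed right to its stop, where the push suddenly rises.
- thumb_bar (a point): Middle of the thumb bar on the lever's top end: 12 mm round steel bar, 31 mm long, parallel to the shaft, 70 mm from the pawl pin, 111.5 mm to -y of the stand's middle, 240 to 255 mm above the bench. It travels 55 mm, mainly in the stand's +x direction, from on to off. Open from above and on its -x side; at the start the grip is farther to -x and begins 50 mm farther out in -y.
- pawl_nose (a point): Tip of the sprung steel pawl (47 mm long, on the lever's pin, tied to the lever by a spring). Engaged it sits in a tooth root 50 to 53 mm from shaft and blocks lowering. With the lever off, the load still traps it under the undercut tooth until the drum is wound up 0.03 to 0.1 rad (4 to 14 mm at the grip); then it springs out to some 73 mm from shaft and stays clear.
- rest: Tray rest, 150 mm to +x of the shaft: steel boss 34 mm across with a screw topped by a 38 mm rubber cap. Origin: foot of the boss, fixed on the stand's base. The screw is set anywhere within 20 mm of level height, unmeasured, so the tray lands tilted by -0.14 to +0.14 rad; this is felt as the load going off the crank. The settled tray weighs on it with 9 to 20 N; the rubber gives about 0.5 mm.
- spanner: Bystander: loose steel spanner, 180 mm long, lying on the bench; origin under its middle, x along it.
- nut_jar: Bystander: loose jar of flare nuts, 60 mm across, 85 mm high, standing; origin at the middle of its foot.
- valve_carton: Bystander: loose cardboard valve carton 75 x 130 x 55 mm; origin at the middle of its underside.

How it is judged:
By the outcome, as a careful person would: the job done as asked, in the order asked, and still so for the second after the job is handed in, with the robot touching nothing.
It also fails if it takes over 72 s, if anything falls off the work surface, if the arm or the gripper's body presses on something with over 40 N, if the wrist force passes 120 N, or if a joint passes its speed limit or range.

## Working session

There is one attempt and no reset: what is moved stays moved. The work goes in short steps, Python scripts to look and compute and a tool call to move; the robot and the scene stay as the last step left them, time stands still between calls to the robot, and variables do not carry over. Pictures are saved under pics/ and viewed, at most 10 in all, crops included, and the job is handed in when it is done.

Besides the shell and the picture viewer there is one more tool, called after "Emit:" as a command line: name --argument value ..., lists and objects as JSON in quotes. carry_out: Moves the arm, as the interface text tells. Its arguments: {"type":"object","properties":{"deltas":{"type":"array","items":{"type":"array"}},"force":{"type":"number"}},"required":["deltas"]}

```bash
mkdir -p pics; ls; python3 - <<'E'
from rig import *
import cv2,numpy as np
for n in("scene","top"):
    p,d=get_image(n);cv2.imwrite(f"pics/{n}0.png",p[:,:,::-1]);np.save(f"{n}0.npy",d);c=camera_params(n);print(n,c)
o=observe();print(o)
E
```

```text
pics
scene {'fx': 407.9371594812103, 'fy': 407.9371594812103, 'cx': 282.5053205254194, 'cy': 208.99995247534713, 'R': array([[ 0.25222547,  0.96754606,  0.0153926 ],
       [ 0.77680521, -0.19296548, -0.59944807],
       [-0.57702337,  0.16315312, -0.80026563]]), 't': array([-0.26819992, -0.29063279,  1.43873544])}
top {'fx': 466.75572846581554, 'fy': 466.75572846581554, 'cx': 279.32948747727096, 'cy': 204.80976455532826, 'R': array([[ 0.0157259 , -0.99976501, -0.01492056],
       [-0.991296  , -0.01363847, -0.13094362],
       [ 0.13070936,  0.01684989, -0.99127753]]), 't': array([0.10869224, 0.57914807, 1.20227209])}
{'time': 0.1, 'q': array([ 1.11401527e+00,  4.23777686e-01,  1.63061569e+00, -5.46547270e-06,
        1.08860795e+00, -1.89461179e-02]), 'joint_velocities': array([ 0.0024874 , -0.00180735,  0.00021118, -0.00033777, -0.00116517,
        0.00063897]), 'effort': array([-2.58602204e-04, -5.58422720e+01, -2.82446927e+01, -6.66024198e-05,
        2.94377525e-03,  1.74120549e-05]), 'ee_pos': array([0.26471451, 0.56562115, 0.23061431]), 'tcp_rot': array([ 2.17171766e-01,  9.76133151e-01, -6.85075077e-04, -1.63608488e-04]), 'wrist_force': array([ 0.73320951, -0.36776466,  0.11630655]), 'torque': array([ 0.0207447 , -0.01488803, -0.0358439 ]), 'finger_force': 0.0, 'finger_gap': 0.08532365540486755}
```

View pics/scene0.png

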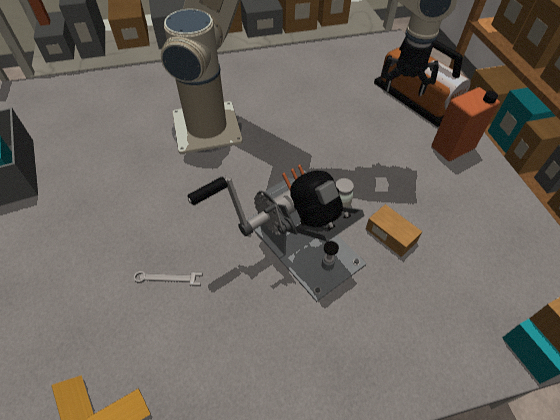

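View pics/top0.png

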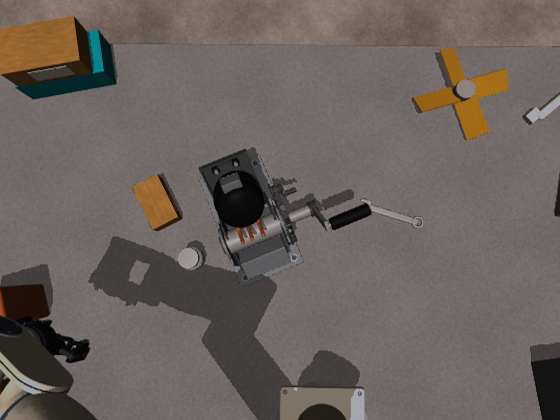

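The scene view shows the grip at about (207,190), the crank hub at (246,228) and the rubber cap at (331,248). In the top view the grip is at (350,216) and the base corners are near (200,165), (255,150), (302,262) and (246,284). I'll zoom in and measure.

```bash
cat >h.py <<'E'
import numpy as np,cv2
from rig import *
def pts(n,d,uv):
    c=camera_params(n);uv=np.atleast_2d(uv).astype(float)
    z=np.array([d[int(round(v)),int(round(u))] for u,v in uv]) if not np.isscalar(d) else d
    r=np.c_[(uv[:,0]-c['cx'])/c['fx'],(uv[:,1]-c['cy'])/c['fy'],np.ones(len(uv))]*z[:,None]
    return (r-c['t'])@c['R']
def cloud(n,d,m):
    v,u=np.nonzero(m&(d>0));return pts(n,d,np.c_[u,v])
def plane(n,uv,h):
    a=pts(n,np.ones((420,560)),uv);c=camera_params(n);o=-c['R'].T@c['t']
    return o+(a-o)*((h-o[2])/(a-o)[:,2])[:,None]
def proj(n,X):
    c=camera_params(n);q=np.atleast_2d(X)@c['R'].T+c['t'];return np.c_[q[:,0]/q[:,2]*c['fx']+c['cx'],q[:,1]/q[:,2]*c['fy']+c['cy']]
E
python3 - <<'E'
from h import *
np.set_printoptions(precision=4,suppress=True)
for n,(x,y,w,h),uv in(("scene",(180,160,200,150),None),("top",(190,140,200,150),None)):
    im=cv2.imread(f"pics/{n}0.png");d=np.load(n+"0.npy")
    cv2.imwrite(f"pics/{n}0c.png",cv2.resize(im[y:y+h,x:x+w],None,fx=4,fy=4,interpolation=cv2.INTER_CUBIC))
    dark=(im.max(2)<45)
    m=np.zeros(d.shape,bool)
    if n=="scene": m[170:208,183:229]=1
    else: m[200:232,328:374]=1
    P=cloud(n,d,m&dark);P=P[P[:,2]>.1]
    c=P.mean(0);u,s,vt=np.linalg.svd(P-c);print(n,"grip",len(P),c,vt[0],s,np.ptp((P-c)@vt[0]),P[:,2].min(),P[:,2].max())
print(plane("top",[(200,165),(255,150),(302,262),(246,284)],.012))
E
```

```text
scene grip 450 [ 0.5329 -0.0364  0.286 ] [ 0.3851 -0.9229 -0.0009] [0.5507 0.1524 0.0702] 0.09472377461018774 0.2554624021526497 0.29391420198511603
top grip 515 [ 0.5223 -0.0357  0.289 ] [-0.3936  0.9192 -0.0066] [0.5781 0.1707 0.0729] 0.08837172790003511 0.2764659614191854 0.2959015727809399
[[0.6887 0.338  0.012 ]
 [0.7328 0.1873 0.012 ]
 [0.4277 0.0547 0.012 ]
 [0.3673 0.203  0.012 ]]
```

View pics/scene0c.png

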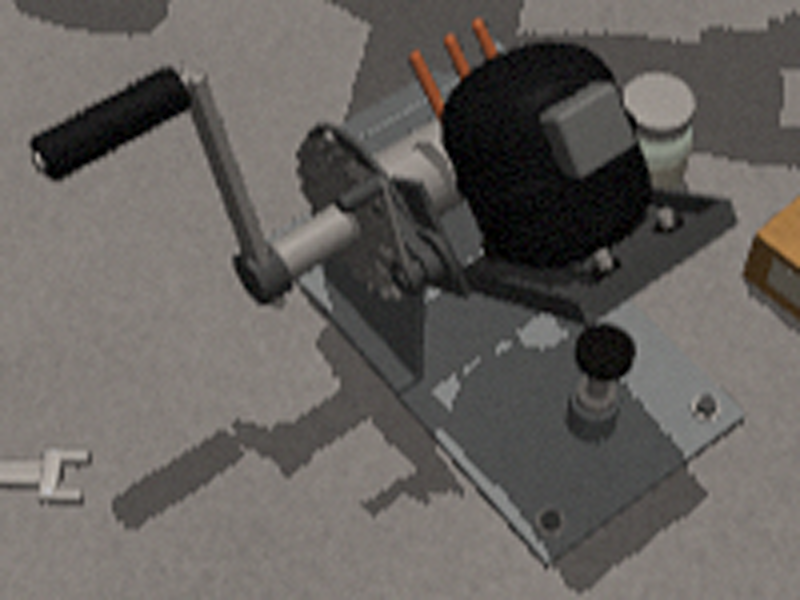

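View pics/top0c.png

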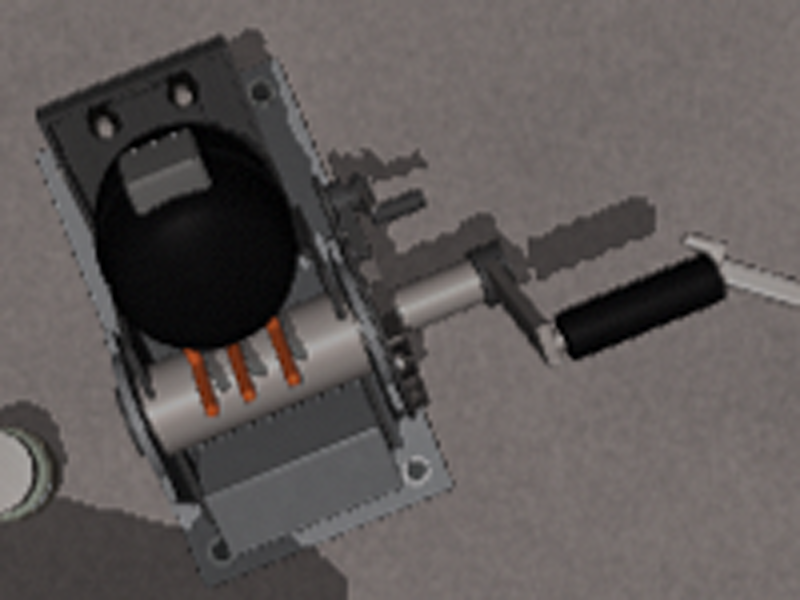

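The zoomed scene crop shows the pawl and lever group on the -y face, near the wheel. A short bar is at crop (345,195), with the visible base corners at crop (548,567) and (745,415). The top crop shows a short bar at (400,207) and base corners at (455,485) and (208,585).

```bash
python3 - <<'E'
from h import *
np.set_printoptions(precision=4,suppress=True)
ds=np.load("scene0.npy");dt=np.load("top0.npy")
s=lambda L:[(180+x/4,160+y/4) for x,y in L]
t=lambda L:[(190+x/4,140+y/4) for x,y in L]
print("bolt plane",pts("scene",ds,s([(650,430),(520,490),(545,380+170)])))
cs=plane("scene",s([(548,562),(745,415)]),.012);ct=plane("top",t([(455,485),(208,585)]),.012);print(cs,ct)
src=np.array([[.21,-.09],[.21,.09],[-.11,-.09],[-.11,.09]]);dst=np.r_[cs,ct][:,:2]
a=src-src.mean(0);b=dst-dst.mean(0)
yaw=np.arctan2((a[:,0]*b[:,1]-a[:,1]*b[:,0]).sum(),(a*b).sum());R=np.array([[np.cos(yaw),-np.sin(yaw)],[np.sin(yaw),np.cos(yaw)]])
o=dst.mean(0)-R@src.mean(0);print("yaw",yaw,"o",o,"res",src@R.T+o-dst)
def loc(P): P=P.copy();P[:,:2]=(P[:,:2]-o)@R;return P
print("bar top",loc(pts("top",dt,t([(385,212),(400,207),(415,200),(350,195),(400,165),(410,235)]))))
print("bar scene",loc(pts("scene",ds,s([(325,203),(345,195),(368,185),(400,275),(420,200)]))))
# points in band at y -135..-95, z>.19
for n,d in(("scene",ds),("top",dt)):
    P=cloud(n,d,np.ones(d.shape,bool));L=loc(P);k=(L[:,1]>-.13)&(L[:,1]<-.1)&(abs(L[:,0])<.2)&(L[:,2]>.185);v,u=np.nonzero(d>0)
    print(n,np.c_[u,v,L*1000][k].astype(int)[:60])
for n,d,g in(("scene",ds,(.5329,-.0364,.286)),("top",dt,(.5223,-.0357,.289))):print("grip",loc(np.array([g])))
for name,(u,v) in dict(jar=(190,258),carton=(155,202),spA=(367,203),spB=(419,222)).items(): print(name,loc(pts("top",dt,[(u,v)])))
E
```

```text
bolt plane [[0.6543 0.2729 0.0132]
 [0.6731 0.1763 0.0083]
 [0.7183 0.1792 0.0099]]
[[0.7275 0.1781 0.012 ]
 [0.6586 0.3397 0.012 ]] [[0.4298 0.05   0.012 ]
 [0.3612 0.2135 0.012 ]]
yaw 0.4029081609812486 o [0.4983 0.1757] res [[-0.0007 -0.0028]
 [-0.0024  0.0012]
 [ 0.0026 -0.0002]
 [ 0.0006  0.0019]]
bar top [[ 0.0411 -0.1012  0.2523]
 [ 0.0414 -0.1103  0.2469]
 [ 0.0415 -0.1193  0.2493]
 [ 0.0677 -0.0899  0.1881]
 [ 0.1039 -0.138   0.0034]
 [ 0.0571 -0.1263 -0.0027]]
bar scene [[-0.0261 -0.0863  0.1384]
 [ 0.0449 -0.1203  0.2499]
 [ 0.0475 -0.1062  0.2506]
 [ 0.0726 -0.1019  0.1862]
 [ 0.038  -0.0602  0.1892]]
scene [[ 271  204   39 -103  248]
 [ 272  204   42 -102  251]
 [ 273  204   43 -100  249]
 [ 269  205   39 -108  248]
 [ 270  205   42 -107  250]
 [ 271  205   44 -106  252]
 [ 272  205   43 -103  248]
 [ 273  205   47 -103  252]
 [ 274  205   46 -100  249]
 [ 268  206   42 -113  252]
 [ 269  206   41 -110  248]
 [ 270  206   43 -109  250]
 [ 271  206   45 -107  250]
 [ 272  206   47 -105  250]
 [ 273  206   47 -103  249]
 [ 274  206   49 -102  250]
 [ 266  207   39 -117  24
[... 2383 characters left out ...]
252]
 [ 294  191   39 -119  246]
 [ 295  191   38 -121  246]
 [ 296  191   38 -123  245]
 [ 286  192   43 -101  249]
 [ 287  192   42 -103  250]
 [ 288  192   42 -105  246]
 [ 289  192   41 -107  250]
 [ 290  192   40 -110  246]
 [ 291  192   39 -112  248]
 [ 292  192   38 -114  248]
 [ 293  192   38 -116  245]
 [ 294  192   38 -118  241]
 [ 286  193   41 -100  252]
 [ 287  193   41 -103  244]
 [ 288  193   39 -104  250]
 [ 289  193   39 -107  246]
 [ 290  193   38 -109  249]
 [ 291  193   37 -111  247]]
grip [[-0.0513 -0.2087  0.286 ]]
grip [[-0.0608 -0.2039  0.289 ]]
jar [[0.0039 0.1767 0.0869]]
carton [[0.1787 0.2159 0.0569]]
spA [[-0.0485 -0.25    0.2831]]
spB [[-0.1328 -0.4198 -0.0003]]
```

Emit:
carry_out --deltas '[[0,[0,0,-38],[0,0,8.4]],[0,[0,0,-38],[0,0,8.4]],[0,[0,0,-38],[0,0,8.4]],[0,[0,0,-38],[0,0,8.4]],[0,[0,0,-38],[0,0,8.4]]]'

```text
time: 0.72
ee_pos: [0.2648, 0.5657, 0.4221]
tcp_rot: [0.555, 0.832, -0.0, 0.0]
wrist_force: [0.2, -0.7, -0.8]
finger_gap: 0.0
finger_force: 0.0
```

Emit:
carry_out --deltas '[[0,[-56,6.5,0],[0,0,0]],[0,[-56,6.5,0],[0,0,0]],[0,[-56,6.5,0],[0,0,0]],[0,[-56,6.5,0],[0,0,0]],[0,[-56,6.5,0],[0,0,0]]]'

```text
time: 1.35
ee_pos: [0.4043, 0.319, 0.4211]
tcp_rot: [0.552, 0.834, -0.0, -0.0]
wrist_force: [0.4, 0.5, -0.2]
finger_gap: -0.0001
finger_force: 0.0
```

Emit:
carry_out --deltas '[[0,[-56,6.5,0],[0,0,0]],[0,[-56,6.5,0],[0,0,0]],[0,[-56,6.5,0],[0,0,0]],[0,[-56,6.5,0],[0,0,0]],[0,[-56,6.5,0],[0,0,0]]]'

```text
time: 1.98
ee_pos: [0.5433, 0.0738, 0.4211]
tcp_rot: [0.553, 0.833, -0.0, -0.0]
wrist_force: [0.9, 0.2, -0.1]
finger_gap: 0.0001
finger_force: 0.0
```

Emit:
carry_out --deltas '[[0,[0,0,50],[0,0,0]],[0,[0,0,50],[0,0,0]],[0,[0,0,45],[0,0,0]],[0,[0,0,30],[0,0,0]],[0,[0,0,15],[0,0,0]]]'

```text
time: 2.6
ee_pos: [0.5418, 0.0754, 0.2293]
tcp_rot: [0.553, 0.833, -0.001, -0.001]
wrist_force: [0.3, -1.4, 0.7]
finger_gap: 0.0
finger_force: 0.0
```

Emit:
carry_out --deltas '[[0,[0,5,0],[0,0,0]],[0,[0,5,0],[0,0,0]],[0,[0,3,0],[0,0,0]],[0,[0,3,0],[0,0,0]],[0,[0,3,0],[0,0,0]]]'

```text
time: 3.22
ee_pos: [0.5606, 0.0831, 0.2317]
tcp_rot: [0.553, 0.834, 0.0, 0.0]
wrist_force: [0.1, -0.2, -0.0]
finger_gap: 0.0
finger_force: 0.0
```

```bash
python3 - <<'E'
from h import *
a=get_image("scene")[0][140:290,200:350,::-1];b=get_image("top")[0][110:260,220:370,::-1]
cv2.imwrite("pics/c1.png",cv2.resize(np.hstack([a,b]),(800,400),interpolation=cv2.INTER_CUBIC));print(observe()["wrist_force"])
E
```

```text
[ 0.80730716 -0.70391922 -0.54854751]
```

View pics/c1.png

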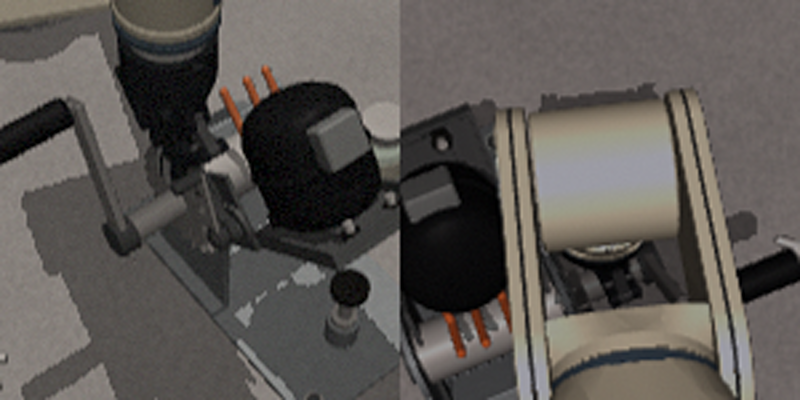

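The left panel (scene) shows the closed fingers just to the -x side of the thumb bar, at about (195,170). I'll start pushing in small steps.

Emit:
carry_out --deltas '[[0,[0,3,0],[0,0,0]],[0,[0,3,0],[0,0,0]],[0,[0,3,0],[0,0,0]],[0,[0,3,0],[0,0,0]],[0,[0,3,0],[0,0,0]]]'

```text
time: 3.95
ee_pos: [0.5743, 0.0889, 0.2313]
tcp_rot: [0.553, 0.833, -0.0, -0.0]
wrist_force: [-2.2, -0.5, 1.6]
finger_gap: -0.0001
finger_force: 1.3
```

Emit:
carry_out --deltas '[[0,[0,3,0],[0,0,0]],[0,[0,3,0],[0,0,0]],[0,[0,3,0],[0,0,0]],[0,[0,3,0],[0,0,0]],[0,[0,3,0],[0,0,0]]]'

```text
time: 4.58
ee_pos: [0.5882, 0.0947, 0.2313]
tcp_rot: [0.553, 0.833, 0.0, 0.0]
wrist_force: [-2.7, -1.2, 1.8]
finger_gap: -0.0001
finger_force: 1.2
```

Emit:
carry_out --deltas '[[0,[0,2,0],[0,0,0]],[0,[0,2,0],[0,0,0]],[0,[0,2,0],[0,0,0]],[0,[0,2,0],[0,0,0]],[0,[0,2,0],[0,0,0]]]'

```text
time: 5.2
ee_pos: [0.5972, 0.0986, 0.2312]
tcp_rot: [0.553, 0.833, -0.0, -0.0]
wrist_force: [-2.5, -0.5, 0.2]
finger_gap: -0.0001
finger_force: 1.2
```

Emit:
carry_out --deltas '[[0,[0,2,0],[0,0,0]],[0,[0,2,0],[0,0,0]],[0,[0,2,0],[0,0,0]],[0,[0,2,0],[0,0,0]],[0,[0,2,0],[0,0,0]]]'

```text
time: 5.82
ee_pos: [0.6063, 0.1024, 0.2311]
tcp_rot: [0.553, 0.833, -0.0, -0.0]
wrist_force: [-2.7, -2.7, -2.7]
finger_gap: 0.0002
finger_force: 1.6
```

Emit:
carry_out --deltas '[[0,[0,1,0],[0,0,0]],[0,[0,1,0],[0,0,0]],[0,[0,1,0],[0,0,0]],[0,[0,1,0],[0,0,0]]]'

```text
time: 6.32
ee_pos: [0.6101, 0.104, 0.2313]
tcp_rot: [0.553, 0.833, -0.0, -0.0]
wrist_force: [-3.8, -1.8, -3.0]
finger_gap: 0.0001
finger_force: 1.8
```

Emit:
carry_out --deltas '[[0,[0,1,0],[0,0,0]],[0,[0,1,0],[0,0,0]],[0,[0,1,0],[0,0,0]]]'

```text
time: 6.7
ee_pos: [0.6128, 0.1052, 0.2312]
tcp_rot: [0.553, 0.833, -0.0, -0.0]
wrist_force: [-3.9, -1.6, -2.7]
finger_gap: 0.0
finger_force: 2.0
```

Emit:
carry_out --deltas '[[0,[0,1,0],[0,0,0]],[0,[0,1,0],[0,0,0]],[0,[0,1,0],[0,0,0]]]'

```text
time: 7.08
ee_pos: [0.6145, 0.1059, 0.2312]
tcp_rot: [0.553, 0.834, -0.001, -0.001]
wrist_force: [-10.1, -4.9, 1.4]
finger_gap: -0.0003
finger_force: 5.4
```

Emit:
carry_out --deltas '[[0,[0,-6,0],[0,0,0]],[0,[0,-8,0],[0,0,0]],[0,[0,0,-55],[0,0,0]],[0,[0,0,-60],[0,0,0]],[0,[0,0,-50],[0,0,0]]]'

```text
time: 7.7
ee_pos: [0.6032, 0.101, 0.3996]
tcp_rot: [0.553, 0.833, 0.001, 0.001]
wrist_force: [1.2, -0.8, 0.7]
finger_gap: 0.0005
finger_force: 0.0
```

Emit:
carry_out --deltas '[[85,[-25,-35,0],[0,0,0]],[85,[-35,-45,0],[0,0,0]],[85,[-37,-45,0],[0,0,0]],[85,[0,0,0],[0,0,0]]]'

```text
time: 8.2
ee_pos: [0.5241, -0.0398, 0.3974]
tcp_rot: [0.554, 0.832, 0.0, 0.001]
wrist_force: [0.9, 0.6, 0.2]
finger_gap: 0.0723
finger_force: 0.0
```

```bash
python3 - <<'E'
from h import *
a=get_image("scene")[0][110:270,180:340,::-1];p,d=get_image("top");b=p[110:270,220:380,::-1]
cv2.imwrite("pics/c2.png",cv2.resize(np.hstack([a,b]),(800,400),interpolation=cv2.INTER_CUBIC));print(observe()["wrist_force"],observe()["ee_pos"])
E
```

```text
[-0.01082398  0.32318781  0.01280025] [ 0.52561369 -0.03750317  0.39718463]
```

View pics/c2.png

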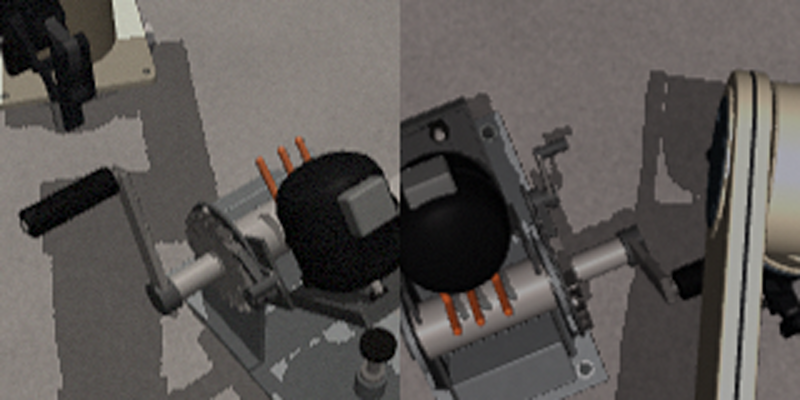

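Left panel: the lever now leans to +x, and the right panel shows the thumb bar moved to about (553,140). The gripper is above the grip, so I'll descend and grasp.

Emit:
carry_out --deltas '[[85,[0,0,20],[0,0,0]],[85,[0,0,40],[0,0,0]],[85,[0,0,40],[0,0,0]],[85,[0,0,25],[0,0,0]],[85,[0,0,13],[0,0,0]]]'

```text
time: 8.93
ee_pos: [0.5255, -0.036, 0.257]
tcp_rot: [0.552, 0.834, -0.0, -0.001]
wrist_force: [-1.0, -0.0, 0.1]
finger_gap: 0.085
finger_force: 0.0
```

Emit:
carry_out --deltas '[[15,[0,0,0],[0,0,0]],[15,[0,0,0],[0,0,0]],[15,[0,0,0],[0,0,0]],[15,[0,0,0],[0,0,0]],[15,[0,0,0],[0,0,0]]]' --force 60

```text
time: 9.55
ee_pos: [0.5253, -0.0374, 0.2595]
tcp_rot: [0.553, 0.833, -0.0, 0.0]
wrist_force: [-3.9, -1.8, 5.8]
finger_gap: 0.0264
finger_force: 58.9
```

Emit:
carry_out --deltas '[[15,[0,-1.5,0.7],[0,0,0]],[15,[0,-1.5,0.7],[0,0,0]],[15,[0,-1.5,0.8],[0,0,0]],[15,[0,-1.5,0.8],[0,0,0]],[15,[0,-1.5,0.8],[0,0,0]]]' --force 80

```text
time: 10.18
ee_pos: [0.521, -0.0394, 0.2572]
tcp_rot: [0.553, 0.833, 0.002, 0.003]
wrist_force: [2.2, 6.1, 11.8]
finger_gap: 0.0258
finger_force: 78.6
```

Emit:
carry_out --deltas '[[15,[0,-1.5,0.8],[0,0,0]],[15,[0,-1.5,0.8],[0,0,0]],[15,[0,-1.5,0.8],[0,0,0]],[15,[0,-1.5,0.9],[0,0,0]],[15,[0,-1.5,0.9],[0,0,0]]]'

```text
time: 10.8
ee_pos: [0.5157, -0.0417, 0.2541]
tcp_rot: [0.553, 0.833, 0.004, 0.004]
wrist_force: [4.3, 8.4, 14.7]
finger_gap: 0.0258
finger_force: 79.1
```

```bash
python3 - <<'E'
from h import *
a=get_image("scene")[0][190:250,230:290,::-1];p,d=get_image("top");b=p[150:210,260:320,::-1]
cv2.imwrite("pics/c3.png",cv2.resize(np.hstack([a,b]),(800,400),interpolation=cv2.INTER_CUBIC));print(observe()["wrist_force"],observe()["ee_pos"])
E
```

```text
[ 3.74005002  8.20122665 13.87687086] [ 0.51536228 -0.04183322  0.25396837]
```

View pics/c3.png

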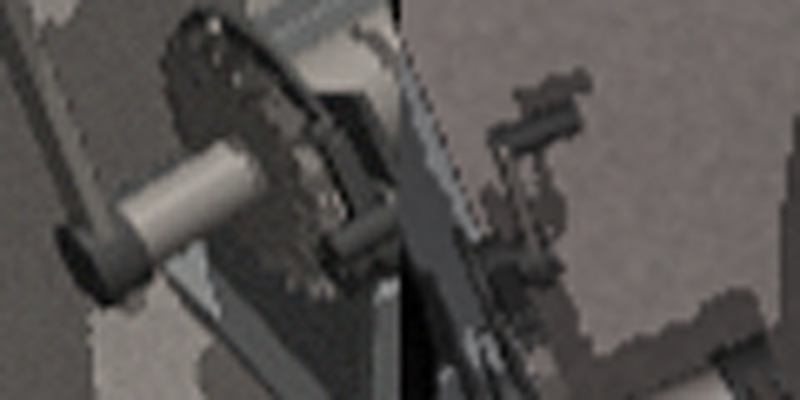

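The pawl sits at about (345,170) in the left panel, but at this scale I can't tell whether it's clear. I'll wind a little further and then check by feel on the way back.

Emit:
carry_out --deltas '[[15,[0,-1.5,0.9],[0,0,0]],[15,[0,-1.5,0.9],[0,0,0]],[15,[0,-1.5,0.9],[0,0,0]],[15,[0,0,0],[0,0,0]]]'

```text
time: 11.4
ee_pos: [0.5109, -0.0437, 0.2511]
tcp_rot: [0.553, 0.833, 0.003, 0.003]
wrist_force: [2.0, 8.1, 14.8]
finger_gap: 0.026
finger_force: 79.3
```

```bash
python3 - <<'E'
from h import *
R=np.array([[np.cos(.403),-np.sin(.403)],[np.sin(.403),np.cos(.403)]])
p,d=get_image("scene");v,u=np.nonzero(d>0);P=cloud("scene",d,np.ones(d.shape,bool));P[:,:2]=(P[:,:2]-[.4983,.1757])@R
# side view orthographic of slab -130<y<-78
k=(P[:,1]>-.13)&(P[:,1]<-.07)&(abs(P[:,0])<.13)&(P[:,2]>.05)&(P[:,2]<.27)
im=np.full((440,520,3),255,np.uint8)
for (x,y,z),c in zip(P[k],p[v[k],u[k]]): cv2.circle(im,(int(260+x*2000),int(440-(z-.05)*2000)),3,[min(255,int(q)*2) for q in c[::-1]],-1)
cv2.circle(im,(260,240),116,(0,0,255),1);cv2.circle(im,(260,240),146,(255,0,0),1)
a=cv2.resize(p[185:240,240:295,::-1],(440,440),interpolation=cv2.INTER_LANCZOS4)
cv2.imwrite("pics/c4.png",cv2.resize(np.hstack([im,cv2.convertScaleAbs(a,alpha=1.8)]),(800,367)));print(observe()["wrist_force"],observe()["ee_pos"])
E
```

```text
[ 3.22027595  7.62139805 15.54131664] [ 0.5109625  -0.04372049  0.25117066]
```

View pics/c4.png

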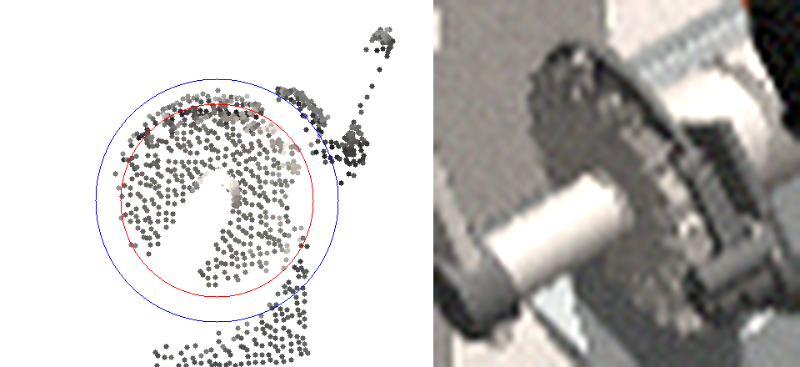

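In the side projection (left panel) the pawl nose is at (283,92), about 75 mm from the shaft axis, so the pawl has sprung clear. Next I'll ease the drum back slowly.

Emit:
carry_out --deltas '[[15,[0,1.2,-0.7],[0,0,0]],[15,[0,1.2,-0.7],[0,0,0]],[15,[0,1.2,-0.7],[0,0,0]],[15,[0,1.2,-0.7],[0,0,0]],[15,[0,1.2,-0.7],[0,0,0]]]'

```text
time: 12.08
ee_pos: [0.517, -0.0411, 0.2549]
tcp_rot: [0.553, 0.833, 0.004, 0.004]
wrist_force: [4.4, 8.4, 14.9]
finger_gap: 0.0262
finger_force: 79.2
```

Emit:
carry_out --deltas '[[15,[0,1.3,-0.6],[0,0,0]],[15,[0,1.3,-0.6],[0,0,0]],[15,[0,1.3,-0.6],[0,0,0]],[15,[0,1.2,-0.7],[0,0,0]],[15,[0,1.2,-0.7],[0,0,0]]]'

```text
time: 12.7
ee_pos: [0.5232, -0.0385, 0.2583]
tcp_rot: [0.553, 0.833, 0.004, 0.004]
wrist_force: [5.6, 9.4, 13.7]
finger_gap: 0.0256
finger_force: 79.0
```

Emit:
carry_out --deltas '[[15,[0,1.3,-0.6],[0,0,0]],[15,[0,1.3,-0.6],[0,0,0]],[15,[0,1.2,-0.6],[0,0,0]],[15,[0,1.3,-0.5],[0,0,0]],[15,[0,1.2,-0.6],[0,0,0]]]'

```text
time: 13.32
ee_pos: [0.5294, -0.0358, 0.2613]
tcp_rot: [0.553, 0.833, 0.005, 0.004]
wrist_force: [7.7, 11.3, 12.2]
finger_gap: 0.0261
finger_force: 79.0
```

Emit:
carry_out --deltas '[[15,[0,1.3,-0.5],[0,0,0]],[15,[0,1.3,-0.5],[0,0,0]],[15,[0,1.3,-0.5],[0,0,0]],[15,[0,1.3,-0.5],[0,0,0]],[15,[0,1.3,-0.5],[0,0,0]]]'

```text
time: 13.95
ee_pos: [0.5358, -0.0331, 0.2639]
tcp_rot: [0.553, 0.833, 0.005, 0.005]
wrist_force: [8.3, 10.5, 11.5]
finger_gap: 0.0257
finger_force: 79.0
```

Emit:
carry_out --deltas '[[15,[0,1.3,-0.5],[0,0,0]],[15,[0,1.4,-0.5],[0,0,0]],[15,[0,1.3,-0.5],[0,0,0]],[15,[0,1.4,-0.4],[0,0,0]],[15,[0,1.3,-0.4],[0,0,0]]]'

```text
time: 14.58
ee_pos: [0.5422, -0.0304, 0.2662]
tcp_rot: [0.553, 0.833, 0.005, 0.005]
wrist_force: [9.3, 11.3, 10.9]
finger_gap: 0.0261
finger_force: 78.8
```

Emit:
carry_out --deltas '[[15,[0,1.4,-0.4],[0,0,0]],[15,[0,1.3,-0.4],[0,0,0]],[15,[0,1.4,-0.4],[0,0,0]],[15,[0,1.3,-0.4],[0,0,0]],[15,[0,1.3,-0.3],[0,0,0]]]'

```text
time: 15.2
ee_pos: [0.5486, -0.0276, 0.268]
tcp_rot: [0.553, 0.833, 0.005, 0.005]
wrist_force: [12.2, 12.2, 9.9]
finger_gap: 0.0258
finger_force: 78.8
```

Emit:
carry_out --deltas '[[15,[0,1.4,-0.4],[0,0,0]],[15,[0,1.3,-0.3],[0,0,0]],[15,[0,1.4,-0.3],[0,0,0]],[15,[0,1.3,-0.3],[0,0,0]],[15,[0,1.4,-0.3],[0,0,0]]]'

```text
time: 15.82
ee_pos: [0.555, -0.0249, 0.2695]
tcp_rot: [0.553, 0.833, 0.006, 0.005]
wrist_force: [12.5, 11.8, 7.2]
finger_gap: 0.0257
finger_force: 78.6
```

Emit:
carry_out --deltas '[[15,[0,1.4,-0.3],[0,0,0]],[15,[0,1.4,-0.2],[0,0,0]],[15,[0,1.3,-0.3],[0,0,0]],[15,[0,1.4,-0.2],[0,0,0]],[15,[0,1.4,-0.2],[0,0,0]]]'

```text
time: 16.45
ee_pos: [0.5615, -0.0221, 0.2706]
tcp_rot: [0.553, 0.833, 0.006, 0.005]
wrist_force: [13.7, 12.1, 6.2]
finger_gap: 0.0262
finger_force: 78.5
```

Emit:
carry_out --deltas '[[15,[0,1.4,-0.2],[0,0,0]],[15,[0,1.4,-0.2],[0,0,0]],[15,[0,1.3,-0.2],[0,0,0]],[15,[0,1.4,-0.2],[0,0,0]],[15,[0,1.4,-0.1],[0,0,0]]]'

```text
time: 17.08
ee_pos: [0.5679, -0.0194, 0.2713]
tcp_rot: [0.553, 0.833, 0.006, 0.005]
wrist_force: [13.7, 12.1, 4.6]
finger_gap: 0.0261
finger_force: 78.4
```

Emit:
carry_out --deltas '[[15,[0,1.4,-0.1],[0,0,0]],[15,[0,1.4,-0.1],[0,0,0]],[15,[0,1.4,-0.2],[0,0,0]],[15,[0,1.4,-0.1],[0,0,0]],[15,[0,1.4,-0.1],[0,0,0]]]'

```text
time: 17.7
ee_pos: [0.5743, -0.0166, 0.2717]
tcp_rot: [0.553, 0.833, 0.006, 0.005]
wrist_force: [14.6, 11.4, 3.0]
finger_gap: 0.026
finger_force: 78.3
```

Emit:
carry_out --deltas '[[15,[0,1.4,-0.1],[0,0,0]],[15,[0,1.4,0],[0,0,0]],[15,[0,1.4,-0.1],[0,0,0]],[15,[0,1.4,0],[0,0,0]],[15,[0,1.4,0],[0,0,0]]]'

```text
time: 18.32
ee_pos: [0.5807, -0.0138, 0.2717]
tcp_rot: [0.553, 0.833, 0.006, 0.005]
wrist_force: [15.0, 11.7, 2.5]
finger_gap: 0.026
finger_force: 78.4
```

Emit:
carry_out --deltas '[[15,[0,1.2,0],[0,0,0]],[15,[0,1.2,0],[0,0,0]],[15,[0,1.2,0],[0,0,0]],[15,[0,1.1,0.1],[0,0,0]],[15,[0,1,0],[0,0,0]]]'

```text
time: 18.95
ee_pos: [0.586, -0.0116, 0.2715]
tcp_rot: [0.553, 0.833, 0.006, 0.005]
wrist_force: [15.2, 12.1, 1.2]
finger_gap: 0.0256
finger_force: 78.5
```

Emit:
carry_out --deltas '[[15,[0,0.8,0.1],[0,0,0]],[15,[0,0.8,0],[0,0,0]],[15,[0,0.8,0.1],[0,0,0]],[15,[0,0.8,0],[0,0,0]],[15,[0,0.8,0.1],[0,0,0]]]'

```text
time: 19.58
ee_pos: [0.5897, -0.01, 0.2712]
tcp_rot: [0.553, 0.833, 0.006, 0.005]
wrist_force: [15.8, 11.8, -0.1]
finger_gap: 0.0259
finger_force: 78.5
```

Emit:
carry_out --deltas '[[15,[0,0.8,0.1],[0,0,0]],[15,[0,0.8,0],[0,0,0]],[15,[0,0.8,0.1],[0,0,0]],[15,[0,0.8,0.1],[0,0,0]],[15,[0,0.8,0.1],[0,0,0]]]'

```text
time: 20.2
ee_pos: [0.5934, -0.0084, 0.2708]
tcp_rot: [0.553, 0.833, 0.006, 0.005]
wrist_force: [15.7, 11.9, 0.3]
finger_gap: 0.0259
finger_force: 78.5
```

Emit:
carry_out --deltas '[[15,[0,0.8,0.1],[0,0,0]],[15,[0,0.8,0.1],[0,0,0]],[15,[0,0.8,0.1],[0,0,0]],[15,[0,0.8,0.1],[0,0,0]],[15,[0,0.8,0.1],[0,0,0]]]'

```text
time: 20.82
ee_pos: [0.5971, -0.0068, 0.2702]
tcp_rot: [0.552, 0.833, 0.006, 0.005]
wrist_force: [16.7, 11.8, 0.2]
finger_gap: 0.0262
finger_force: 78.5
```

Emit:
carry_out --deltas '[[15,[0,0.8,0.1],[0,0,0]],[15,[0,0.8,0.2],[0,0,0]],[15,[0,0.8,0.1],[0,0,0]],[15,[0,0.8,0.1],[0,0,0]],[15,[0,0.8,0.1],[0,0,0]]]'

```text
time: 21.45
ee_pos: [0.5981, -0.0064, 0.27]
tcp_rot: [0.552, 0.834, 0.003, 0.003]
wrist_force: [3.1, 5.3, 11.8]
finger_gap: 0.0259
finger_force: 79.6
```

The load on the crank fell from about 20 to 5 N, so the tray has reached the rest. I'll take off the remaining load gently.

Emit:
carry_out --deltas '[[15,[0,0.5,0.1],[0,0,0]],[15,[0,0.5,0.1],[0,0,0]],[15,[0,0,0],[0,0,0]],[15,[0,0,0],[0,0,0]]]'

```text
time: 21.95
ee_pos: [0.5981, -0.0064, 0.2699]
tcp_rot: [0.553, 0.833, 0.003, 0.003]
wrist_force: [-0.1, 5.4, 13.3]
finger_gap: 0.0256
finger_force: 80.0
```

Emit:
carry_out --deltas '[[15,[0,0,-0.7],[0,0,0]],[15,[0,0.1,-0.7],[0,0,0]],[15,[0,0.1,-0.4],[0,0,0]],[15,[0,0,0],[0,0,0]]]'

```text
time: 22.45
ee_pos: [0.5981, -0.0064, 0.27]
tcp_rot: [0.553, 0.833, 0.002, 0.002]
wrist_force: [4.4, 4.9, 3.7]
finger_gap: 0.026
finger_force: 79.1
```

Emit:
carry_out --deltas '[[15,[0,0.5,0],[0,0,0]],[15,[0,0.5,0],[0,0,0]],[15,[0,0.3,0],[0,0,0]],[15,[0,0,0],[0,0,0]]]'

```text
time: 22.95
ee_pos: [0.5981, -0.0064, 0.27]
tcp_rot: [0.553, 0.833, 0.001, 0.001]
wrist_force: [-0.8, 3.8, 7.6]
finger_gap: 0.0259
finger_force: 79.3
```

Emit:
carry_out --deltas '[[15,[0,0,0],[0,0,0]],[15,[0,0,0],[0,0,0]],[15,[0,0,0],[0,0,0]],[15,[0,0,0],[0,0,0]]]'

```text
time: 23.45
ee_pos: [0.5981, -0.0064, 0.27]
tcp_rot: [0.553, 0.834, 0.001, 0.001]
wrist_force: [-0.4, 3.3, 7.9]
finger_gap: 0.0259
finger_force: 79.3
```

Emit:
carry_out --deltas '[[30,[0,0,0],[0,0,0]],[45,[0,0,0],[0,0,0]],[85,[0,0,0],[0,0,0]],[85,[0,0,0],[0,0,0]],[85,[0,0,0],[0,0,0]]]'

```text
time: 24.08
ee_pos: [0.597, -0.0069, 0.268]
tcp_rot: [0.553, 0.833, -0.0, -0.0]
wrist_force: [0.4, -0.1, -0.6]
finger_gap: 0.085
finger_force: 0.0
```

Emit:
carry_out --deltas '[[85,[0,0,-20],[0,0,0]],[85,[0,0,-40],[0,0,0]],[85,[0,0,-50],[0,0,0]],[85,[-40,-40,-30],[0,0,0]],[85,[-40,-40,0],[0,0,0]]]'

```text
time: 24.7
ee_pos: [0.5558, -0.1113, 0.4105]
tcp_rot: [0.552, 0.834, 0.001, 0.003]
wrist_force: [-0.0, -0.6, -0.6]
finger_gap: 0.0851
finger_force: 0.0
```

Emit:
carry_out --deltas '[[85,[-40,-40,0],[0,0,0]],[85,[0,0,0],[0,0,0]],[85,[0,0,0],[0,0,0]]]'

```text
time: 25.08
ee_pos: [0.5337, -0.1628, 0.4074]
tcp_rot: [0.553, 0.833, 0.0, -0.0]
wrist_force: [-0.2, -0.4, -1.1]
finger_gap: 0.0851
finger_force: 0.0
```

```bash
python3 - <<'E'
from h import *
R=np.array([[np.cos(.403),-np.sin(.403)],[np.sin(.403),np.cos(.403)]])
p,d=get_image("scene");v,u=np.nonzero(d>0);P=cloud("scene",d,np.ones(d.shape,bool));P[:,:2]=(P[:,:2]-[.4983,.1757])@R
k=(P[:,1]>-.13)&(P[:,1]<-.07)&(abs(P[:,0])<.13)&(P[:,2]>.05)&(P[:,2]<.27)
im=np.full((440,520,3),255,np.uint8)
for (x,y,z),c in zip(P[k],p[v[k],u[k]]): cv2.circle(im,(int(260+x*2000),int(440-(z-.05)*2000)),3,[min(255,int(q)*2) for q in c[::-1]],-1)
cv2.circle(im,(260,240),116,(0,0,255),1)
a=cv2.resize(p[130:330,170:370,::-1],(440,440),interpolation=cv2.INTER_CUBIC)
cv2.imwrite("pics/c5.png",cv2.resize(np.hstack([im,a]),(800,367)));print(observe()["wrist_force"],observe()["ee_pos"])
E
```

```text
[ 0.38489111 -0.69973703 -0.39440049] [ 0.53395269 -0.16230614  0.40733329]
```

View pics/c5.png

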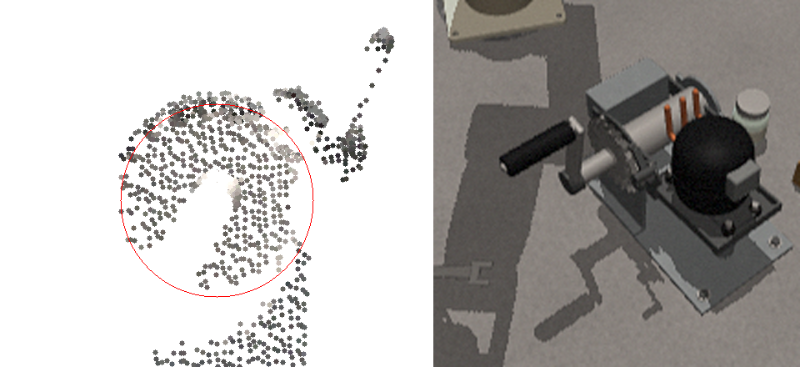

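The tray is level on its rest (right panel, about (725,205)). The lever is off, with the pawl nose clear at (285,92), and the arm touches nothing.

```bash
python3 -c "from rig import *;print(job_done())"
```

```text
the job is handed in; nothing more can be done
None
```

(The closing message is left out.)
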